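# Prove a tube sleeve on the gauge pin and sort it into the tray

### The arm

A 7-joint arm with a two-finger parallel gripper is mounted at the origin on the work surface. World frame = base frame: x ahead of the robot, y to its left, z up, the work surface at z = 0. Lengths are in m, angles in rad, forces in N, time in s.
With the tool pointing down it reaches from about 0.35 to 0.9 m from the base axis. Payload 8.1 kg.
Tool frame: the origin (TCP) lies at the centre of the arm's flange, where the gripper is bolted on; the fingertips stand 178 mm ahead of it and the grasp point (between the pads) lies 159 mm ahead of it; x points along the fingers, z is the direction in which the jaws open and shut, and the axes are right-handed (so a half turn about x gives the same grasp; the last joint's range is limited). The gripper opens to 92 mm and grips with 3 to 60 N. Pads are 19 mm wide; open, the fingers measure 130 mm over their backs; the gripper's body (75 mm by 190 mm) begins 47 mm behind the grasp point.
Start: joints at [-1.208, 0.434, 0.025, 1.573, -0.012, 1.134, -0.075], TCP at [0.281, 0.558, 0.405] pointing down, gripper open.
Joint ranges: [-2.62, 2.62], [-0.44, 2.09], [-1.27, 1.32], [0.08, 2.57], [-1.32, 4.46], [0.12, 2], [-2.74, 2.74]. Speed limits (rad/s): [2.22, 2.22, 3.01, 3.01, 3.14, 3.14, 3.14].

### API

Orientations are given as a rotation vector (axis times angle).
In Python, from cell import arm, get_image, search_frame, pinpoint gives the robot as it stands.
- The arm moves only by the tool arm_command, never from a script. Its argument "motion" is a list of rows, each a list of 7 numbers: the finger opening in mm, from 0 to 91.8, then the shift along the tool's x, y, z in mm, then the turn, a rotation vector about the tool's x, y, z in degrees. In form: [[fingers, x, y, z, ax, ay, az], ...]. A call has 1 to 5 rows; each row shifts and turns the commanded pose from where the row before left it, along the tool's axes as they then stand; what a row does not reach is not made up. A row lasts 1/8 s, in which the tool goes at most 62.5 mm and 10.7 degrees, less where a joint would pass 70% of its speed; a pose out of reach is approached as far as the arm can. A call with a gripper value outside its range is refused whole. The fingers move at their own pace and stop on an object; "newtons" is the grip in N (left out, the last holds). Time passes only in rows, so rows that do not move let the fingers close. It gives the time, the measured TCP pose, the force and the opening at its end, in the units of the state.
- arm.observe(): the state, without advancing time (a new reading comes with each control period).
- get_image(name): name is "side" or "top"; returns a dict with "frame" (480x640x3 uint8, red, green, blue), "range_z" (480x640 float32, m along the optical axis (not along the pixel's ray), 0 where there is no reading), "K" (3x3 intrinsics, pixels), "distortion" ([k1, k2, p1, p2, k3] as OpenCV has them; the pictures are not rectified), "origin" and "rotation" of the camera in the world. Camera axes: x right, y down, z forward; pixel columns grow to the right and rows downward; lengths in m; the calibration is good to about 2 mm. A picture is of the moment at which its call begins.
- arm.sign_off(): hands the job in, once; it reports no verdict.
Trained networks look in the newest picture that a camera, given by its name, has taken for a name from the list of things; names that differ only in an ending like _2 or _b are one class to them, and where a whole thing is asked for, a point or a joint stands for the part that bears it (a point fixed in the world has none). Each returns a list of dicts, best first, with "p" (0 to 1); they miss things now and then, are a little off and sometimes report something else, mostly with a low value. They report only what shows in the picture. A call takes as long as a camera call. They do not tell look-alikes from the thing itself.
- search_frame(camera, target): "point" ([x, y, z] in m, in world coordinates, good to about 4 mm: the middle of the surface that is visible of it).
- pinpoint(camera, target): "point" ([x, y, z] in m, in world coordinates, good to about 4 mm: a listed point, or the origin of a listed thing).
The state is a dict: "clock": time; "joints": joint angles; "dq": joint speeds; "joint_efforts": joint torques, N m; "position": TCP position; "ee_rot": TCP orientation; "force": force on the tool from outside, world axes, zero at the start; "ft_torque": the same for the moment, N m; "width": opening from 0.0 (shut) to 1.0 (fully open).
Only numpy, scipy, OpenCV 4.12 (cv2) and the standard library are available. Lean on these libraries where they do the work, as an engineer would, in place of code of your own. Each camera call takes 0.05 s, during which the arm holds its last target. There are 200 camera calls.

### The job

Two aluminium tube-adaptor sleeves stand on the lab bench; only the one with the wide bore passes the gauge pin. Slide the wide-bore sleeve down over the pin until it sits fully home on the gauge's base, then lift it off again and set it down gently, standing upright, anywhere on the floor of the shallow aluminium tray. Leave the narrow-bore sleeve where it stands.

Things in the scene. Friction and masses are not known exactly. Their poses are not given: they have to be found in the camera images.
- sleeve_wide: Upright plain aluminium tube sleeve, outside diameter 56 mm, height 55 mm, open bore of 40 mm right through (thin wall, 8 mm); about 120 g. It starts standing loose on the bench. Origin: centre of its underside; z up along the bore. Round, so it can be gripped across the outside at any yaw.
- sleeve_tight: Aluminium sleeve with the same outside (diameter 56 mm, height 55 mm) but a narrow bore of 14 mm (thick wall, 21 mm), too small for the pin. It starts standing loose on the bench and is to be left there. Origin: centre of its underside; z up.
- gauge: Fit gauge fixed to the bench: a dark steel round base, diameter 84 mm and 15 mm thick, with one upright bright steel pin at its centre, diameter 26 mm, its nose tapering to 10 mm over the last 12 mm; the tip is 60 mm above the bench. Origin: centre of the base's underside, on the pin's axis, at bench height; z up. A sleeve that is fully home has its underside on the base, 15 mm above this origin.
- tray: Shallow open aluminium tray fixed to the bench, 220 mm (its x) by 160 mm (its y), walls 28 mm high and 3 mm thick, floor 3 mm thick. Origin: centre of its underside, at bench height; z up; turned up to 17 degrees about z. Empty.
There are look-alikes about, which are no part of the job. What is shaped like the sleeve_wide but yellow is not meant.

How it is judged:
On the way:
1. the wide-bore sleeve is fully home on the gauge pin (underside within 8 mm of the base, upright within 10 degrees) (horizontal distance between sleeve_wide and gauge below 0.012 m and z of sleeve_wide in the frame of gauge below 0.023 m and angle between sleeve_wide's own z axis and vertical below 0.175 rad), for 0.2 s.
At the end, for the whole second after the job is handed in: After having been fully home on the gauge pin, the wide-bore sleeve stands at rest on the floor of the aluminium tray (its underside within 12 mm of the bench, upright within 10 degrees), and the narrow-bore sleeve is within 30 mm of where it started (x of sleeve_wide in the frame of tray between -0.09 and 0.09 m and y of sleeve_wide in the frame of tray between -0.06 and 0.06 m and z of sleeve_wide in the frame of tray below 0.012 m and angle between sleeve_wide's own z axis and vertical below 0.175 rad and linear speed of sleeve_wide below 0.02 m/s and distance of sleeve_tight from where it was at the start of the episode below 0.03 m); the robot touches nothing.
It fails at once if the narrow-bore sleeve is moved more than 30 mm (distance of sleeve_tight from where it was at the start of the episode above 0.03 m).
It fails at once if the wide-bore sleeve is dropped or slammed into the tray (faster than 0.7 m/s just over its floor) (x of sleeve_wide in the frame of tray between -0.1 and 0.1 m and y of sleeve_wide in the frame of tray between -0.07 and 0.07 m and z of sleeve_wide in the frame of tray below 0.03 m and linear speed of sleeve_wide above 0.7 m/s).
It also fails if it takes over 48 s, if anything falls off the work surface, if the arm or the gripper's body presses on something with over 40 N, if the wrist force passes 120 N, or if a joint passes its speed limit or range.

## Working session

There is one attempt and no reset: what is moved stays moved. The work goes in short steps, Python scripts to look and compute and a tool call to move; the robot and the scene stay as the last step left them, time stands still between calls to the robot, and variables do not carry over. Pictures are saved under pics/ and viewed, about 8 in all and at most 12, crops included, and the job is handed in when it is done.

Besides the shell and the picture viewer there is one more tool, called after "Request:" by a JSON object that holds its "method" and its "body", one argument or row to a line. arm_command: Moves the arm, as the interface text tells. Its arguments: {"type":"object","properties":{"motion":{"type":"array"},"newtons":{"type":"number"}},"required":["motion"]}

```bash
mkdir -p pics; cat > h.py <<'E'
import numpy as np, cv2
from cell import arm, get_image, search_frame, pinpoint
def cloud(im):
    h,w=im["range_z"].shape
    u,v=np.meshgrid(np.arange(w),np.arange(h))
    p=cv2.undistortPoints(np.stack([u,v],-1).reshape(-1,1,2).astype(np.float32),im["K"],im["distortion"]).reshape(h,w,2)
    z=im["range_z"][...,None]
    c=np.concatenate([p*z,z],-1)@np.array(im["rotation"]).T+np.array(im["origin"])
    c[im["range_z"]==0]=np.nan
    return c
def save(im,n): cv2.imwrite("pics/"+n,im["frame"][...,::-1])
E
python3 - <<'E'
from h import *
s=arm.observe(); print(s)
for c in("top","side"):
    im=get_image(c); save(im,c+"0.png"); print(c,im["origin"]); np.savez(c+"0.npz",**{k:np.array(v) for k,v in im.items()})
    for t in("sleeve_wide","sleeve_tight","gauge","tray"):
        for d in pinpoint(c,t)[:4]: print(c,t,np.round(d["point"],3),round(d["p"],2))
E
```

```text
{'clock': 0.0, 'joints': array([-1.20759761,  0.43520026,  0.02498021,  1.57404824, -0.0116101 ,
        1.13398047, -0.07510199]), 'dq': array([-1.89424905e-03, -2.21467966e-04, -4.33064081e-04, -1.08586317e-03,
        8.01398621e-04,  2.16531197e-04, -8.57969466e-05]), 'joint_efforts': array([-4.83200729e-04, -6.67857814e+01,  9.84119475e-01, -3.14453673e+01,
       -6.06610486e-02,  4.28656884e-02,  1.43563775e-04]), 'position': array([0.28064309, 0.55820868, 0.40397786]), 'ee_rot': array([-0.86044501,  1.39550911,  0.85898689]), 'force': array([ 0.1850508 ,  0.63425128, -0.31825811]), 'ft_torque': array([-0.02298148,  0.03569011,  0.00588423]), 'width': 0.997302438567518}
top [ 0.38504621 -0.06355003  1.01983087]
top sleeve_wide [0.44  0.073 0.003] 0.91
top sleeve_wide [0.342 0.204 0.001] 0.73
top sleeve_tight [ 0.456  0.242 -0.001] 0.97
top gauge [ 0.572 -0.114  0.005] 0.97
top gauge [ 0.442  0.07  -0.002] 0.62
top tray [ 0.497 -0.319 -0.003] 0.67
side [ 0.28699866 -0.52799392  0.59140298]
side sleeve_wide [0.446 0.073 0.003] 0.89
side sleeve_wide [ 0.342  0.207 -0.001] 0.6
side sleeve_tight [0.457 0.245 0.001] 0.72
side gauge [ 0.57  -0.112 -0.002] 0.77
side tray [ 0.496 -0.317 -0.002] 0.6
```

View pics/top0.png

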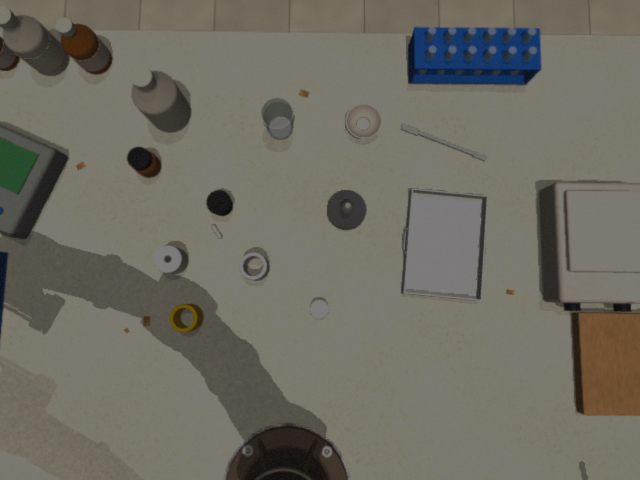

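```bash
python3 - <<'E'
from h import *
from scipy.spatial.transform import Rotation as R
print(R.from_rotvec(arm.observe()["ee_rot"]).as_matrix().round(3))
im=dict(np.load("top0.npz")); c=cloud(im); f=im["frame"]
for n,p,lo,hi in(("A",(.44,.073),.045,.07),("B",(.342,.204),.045,.07),("C",(.456,.242),.045,.07),("pin",(.572,-.114),.035,.07),("base",(.572,-.114),.010,.022)):
    m=(np.hypot(c[...,0]-p[0],c[...,1]-p[1])<.06)&(c[...,2]>lo)&(c[...,2]<hi)
    q=c[m]; 
    if not len(q): print(n,"none");continue
    o,r=cv2.minEnclosingCircle(q[:,:2].astype(np.float32))
    ys,xs=np.nonzero(m)
    print(n,len(q),np.round(o,4),round(r,4),"mean",q.mean(0).round(4),np.median(q[:,2]).round(4),"px",xs.mean().round(),ys.mean().round(),"rgb",f[m].mean(0).round())
E
```

```text
[[ 0.    -0.893  0.449]
 [ 0.     0.449  0.893]
 [-1.    -0.     0.   ]]Traceback (most recent call last):
  File "<stdin>", line 4, in <module>
  File "h.py", line 8, in cloud
    c=np.concatenate([p*z,z],-1)@np.array(im["rotation"]).T+np.array(im["origin"])
      ~~~~~~~~~~~~~~~~~~~~~~~~~~~~~~~~~~~~~~~~~~~~~~~~~~~~~^~~~~~~~~~~~~~~~~~~~~~~
ValueError: operands could not be broadcast together with shapes (480,640) (3,)
```

The picture shows three sleeves: a grey wide-bore ring at (254,266), a yellow ring at (185,318) that is the look-alike, and a narrow-bore one at (168,259). The gauge is at (347,209) and the tray at (445,245). The grey ring at (254,266) fits sleeve_wide, because it is aluminium with a wide open bore. I'll confirm it in a crop.

```bash
sed -i 's/np.array(im\["rotation"\]).T/cv2.Rodrigues(np.array(im["rotation"],float))[0].T/' h.py; python3 - <<'E'
from h import *
im=dict(np.load("top0.npz")); c=cloud(im); f=im["frame"]
cv2.imwrite("pics/crop0.png",cv2.resize(f[180:350,130:380,::-1],None,fx=3,fy=3,interpolation=cv2.INTER_CUBIC))
for cam in("top","side"):
  im=dict(np.load(cam+"0.npz")); c=cloud(im); f=im["frame"]
  for n,p,lo,hi in(("A",(.44,.073),.045,.07),("B",(.342,.204),.045,.07),("C",(.456,.242),.045,.07),("pin",(.572,-.114),.030,.07),("base",(.572,-.114),.010,.022)):
    m=(np.hypot(c[...,0]-p[0],c[...,1]-p[1])<.06)&(c[...,2]>lo)&(c[...,2]<hi)
    q=c[m]
    if not len(q): print(n,"none");continue
    o,r=cv2.minEnclosingCircle(q[:,:2].astype(np.float32))
    ys,xs=np.nonzero(m)
    print(cam,n,len(q),np.round(o,4),round(r,4),"mean",q.mean(0).round(4),"px",xs.mean().round(),ys.mean().round(),"rgb",f[m].mean(0).round())
  m=(abs(c[...,0]-.497)<.16)&(abs(c[...,1]+.319)<.13)&(c[...,2]>.015)&(c[...,2]<.04)
  print("tray",cv2.minAreaRect(c[m][:,:2].astype(np.float32)))
E
```

```text
top A 316 [0.4455 0.0712] 0.0281 mean [0.4452 0.0708 0.0543] px 253.0 266.0 rgb [112. 110. 109.]
top B 355 [0.3405 0.2057] 0.0279 mean [0.3405 0.2056 0.054 ] px 184.0 318.0 rgb [90. 72. 13.]
top C 595 [0.4567 0.2417] 0.0284 mean [0.4566 0.2413 0.0545] px 168.0 259.0 rgb [117. 115. 115.]
top pin 138 [ 0.5699 -0.1173] 0.0133 mean [ 0.5675 -0.1165  0.0523] px 347.0 207.0 rgb [65. 64. 61.]
top base 1055 [ 0.5698 -0.1171] 0.0421 mean [ 0.5688 -0.1169  0.0152] px 346.0 209.0 rgb [57. 54. 54.]
tray ((0.4982612431049347, -0.3217707574367523), (0.1702609360218048, 0.22078630328178406), 85.14924621582031)
side A 494 [0.4455 0.073 ] 0.029 mean [0.4447 0.0709 0.0528] px 274.0 192.0 rgb [99. 99. 93.]
side B 433 [0.339  0.2082] 0.0297 mean [0.3399 0.2052 0.0523] px 196.0 162.0 rgb [73. 55.  0.]
side C 482 [0.456  0.2439] 0.0296 mean [0.455  0.2398 0.0536] px 251.0 137.0 rgb [114. 115. 107.]
side pin 292 [ 0.5702 -0.116 ] 0.0131 mean [ 0.5667 -0.1206  0.0481] px 389.0 250.0 rgb [56. 57. 54.]
side base 1372 [ 0.57   -0.1151] 0.0427 mean [ 0.5662 -0.1218  0.0153] px 387.0 264.0 rgb [39. 38. 38.]
tray ((0.4982297420501709, -0.3224884867668152), (0.16736581921577454, 0.22114796936511993), 85.00090026855469)
```

View pics/crop0.png

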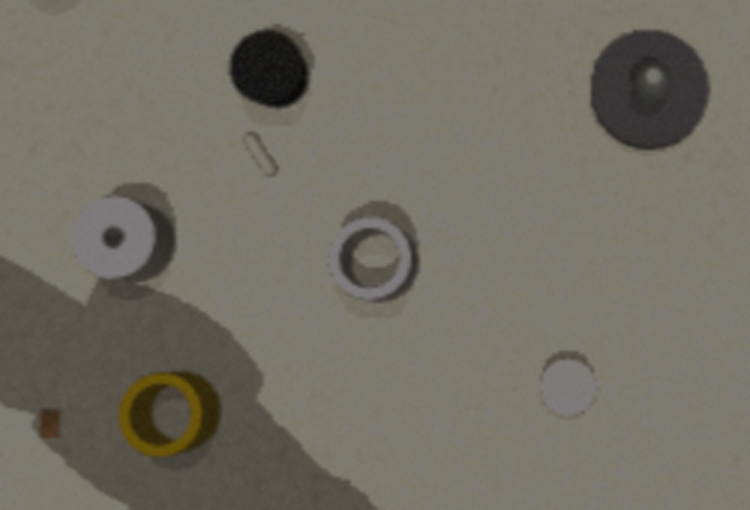

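The crop confirms it: the ring at about (370,260) in the crop is bare aluminium with a wide bore. The one at (115,237) has the narrow bore and (160,415) is yellow. Positions are wide sleeve (0.4455,0.072), gauge (0.570,-0.1165) and tray (0.498,-0.322). Sizes and heights match the given ones.

Request:
{"method": "arm_command", "body": {
  "motion": [
    [91.8,0,-36.5,-36,0,0,0],
    [91.8,0,-36.5,-36,0,0,0],
    [91.8,0,-36.5,-36,0,0,0],
    [91.8,0,-36.5,-36,0,0,0],
    [91.8,0,-36.5,-36,0,0,0]
  ],
  "newtons": 20
}}

```text
clock: 1.12
position: [0.3633, 0.314, 0.405]
ee_rot: [-0.859, 1.394, 0.86]
force: [0.3, -0.1, 0.5]
width: 0.999
```

Request:
{"method": "arm_command", "body": {
  "motion": [
    [91.8,0,-36.5,-36,0,0,0],
    [91.8,0,-36.5,-36,0,0,0],
    [91.8,0,-36.5,-36,0,0,0],
    [91.8,0,-36.5,-36,0,0,0],
    [91.8,0,-36.5,-36,0,0,0]
  ]
}}

```text
clock: 1.75
position: [0.4454, 0.0712, 0.4051]
ee_rot: [-0.86, 1.393, 0.86]
force: [0.8, -0.1, -0.5]
width: 0.998
```

Request:
{"method": "arm_command", "body": {
  "motion": [
    [91.8,40,0,0,0,0,0],
    [91.8,40,0,0,0,0,0],
    [91.8,0,0,0,0,0,0],
    [91.8,0,0,0,0,0,0]
  ]
}}

```text
clock: 2.25
position: [0.4456, 0.073, 0.3259]
ee_rot: [-0.86, 1.393, 0.859]
force: [0.1, -0.1, 0.5]
width: 1.003
```

Request:
{"method": "arm_command", "body": {
  "motion": [
    [91.8,35,0,0,0,0,0],
    [91.8,35,0,0,0,0,0],
    [91.8,35,0,0,0,0,0],
    [91.8,25,0,0,0,0,0],
    [91.8,0,0,0,0,0,0]
  ]
}}

```text
clock: 2.88
position: [0.4455, 0.0731, 0.1949]
ee_rot: [-0.86, 1.395, 0.86]
force: [-0.7, -0.4, 0.5]
width: 1.001
```

Request:
{"method": "arm_command", "body": {
  "motion": [
    [50,0,0,0,0,0,0],
    [50,0,0,0,0,0,0],
    [50,0,0,0,0,0,0],
    [50,0,0,0,0,0,0],
    [50,0,0,0,0,0,0]
  ],
  "newtons": 20
}}

```text
clock: 3.5
position: [0.4453, 0.0729, 0.1951]
ee_rot: [-0.86, 1.394, 0.86]
force: [-1.0, 0.4, 7.4]
width: 0.608
```

Request:
{"method": "arm_command", "body": {
  "motion": [
    [50,0,0,0,0,0,0],
    [50,0,0,0,0,0,0],
    [50,0,0,0,0,0,0]
  ]
}}

```text
clock: 3.88
position: [0.4453, 0.0729, 0.1951]
ee_rot: [-0.86, 1.394, 0.86]
force: [-1.0, -0.1, 5.9]
width: 0.611
```

Request:
{"method": "arm_command", "body": {
  "motion": [
    [50,-20,0,0,0,0,0],
    [50,-40,0,0,0,0,0],
    [50,-40,0,0,0,0,0],
    [50,0,0,0,0,0,0],
    [50,0,0,0,0,0,0]
  ],
  "newtons": 25
}}

```text
clock: 4.5
position: [0.4447, 0.0728, 0.2942]
ee_rot: [-0.859, 1.395, 0.86]
force: [0.9, 1.0, -1.6]
width: 0.608
```

```bash
cat > look.py <<'E'
import sys
from h import *
n=sys.argv[1]; s=arm.observe(); P=s["position"]; print(P.round(4),s["force"].round(1),s["width"])
ims=[]
for cam in("top","side"):
    im=get_image(cam); ims.append(im["frame"]); c=cloud(im)
    for d in pinpoint(cam,"sleeve_wide")[:3]: print(cam,np.round(d["point"],4),round(d["p"],2))
cv2.imwrite("pics/"+n,cv2.resize(np.hstack([cv2.resize(x,(640,480)) for x in ims])[...,::-1],(800,300),interpolation=cv2.INTER_AREA)) if len(sys.argv)<3 else cv2.imwrite("pics/"+n,cv2.resize(ims[1][100:340,220:540,::-1],None,fx=2.5,fy=2.5))
E
python3 look.py a1.png side
```

```text
[0.4447 0.0728 0.2942] [ 0.9  1.  -1.6] 0.6077982718213326
side [0.444  0.0756 0.1001] 0.87
side [0.3378 0.2052 0.0005] 0.72
```

View pics/a1.png

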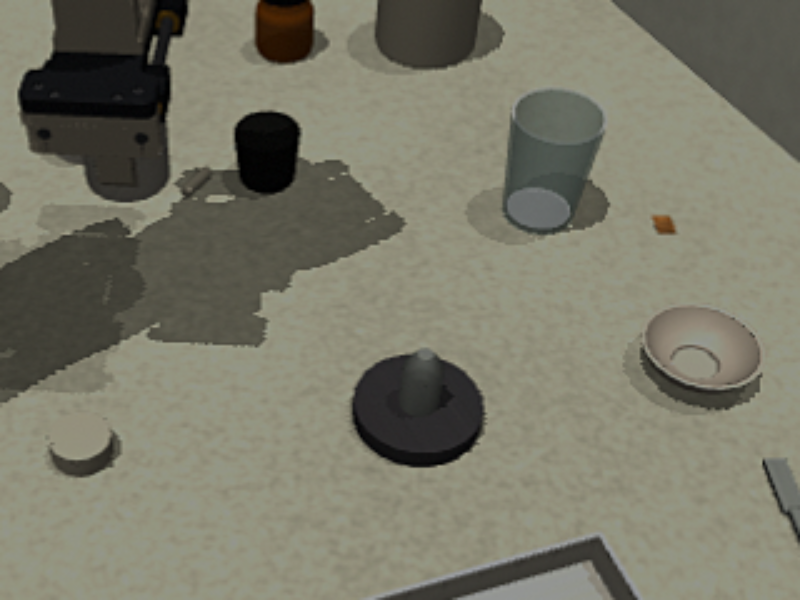

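Sleeve held upright at top left, fingers at about (125,160). The gauge pin is clear at (422,380). Next I'll move above the pin.

Request:
{"method": "arm_command", "body": {
  "motion": [
    [50,0,-39.4,-22.6,0,0,0],
    [50,0,-39.4,-22.6,0,0,0],
    [50,0,-39.4,-22.6,0,0,0],
    [50,0,-39.4,-22.6,0,0,0],
    [50,0,-39.4,-22.6,0,0,0]
  ]
}}

```text
clock: 5.32
position: [0.5709, -0.1179, 0.2936]
ee_rot: [-0.859, 1.396, 0.861]
force: [0.8, 0.3, -0.9]
width: 0.609
```

Request:
{"method": "arm_command", "body": {
  "motion": [
    [50,15,0,0,0,0,0],
    [50,15,0,0,0,0,0],
    [50,0,0,0,0,0,0],
    [50,0,0,0,0,0,0]
  ]
}}

```text
clock: 5.82
position: [0.5702, -0.1158, 0.2647]
ee_rot: [-0.86, 1.394, 0.861]
force: [-0.1, -0.2, -1.8]
width: 0.609
```

```bash
python3 look.py a2.png side
```

```text
[ 0.5702 -0.1158  0.2647] [-0.1 -0.2 -1.8] 0.6087453800996135
top [0.3396 0.203  0.0014] 0.81
side [ 0.5702 -0.1135  0.0715] 0.58
```

View pics/a2.png

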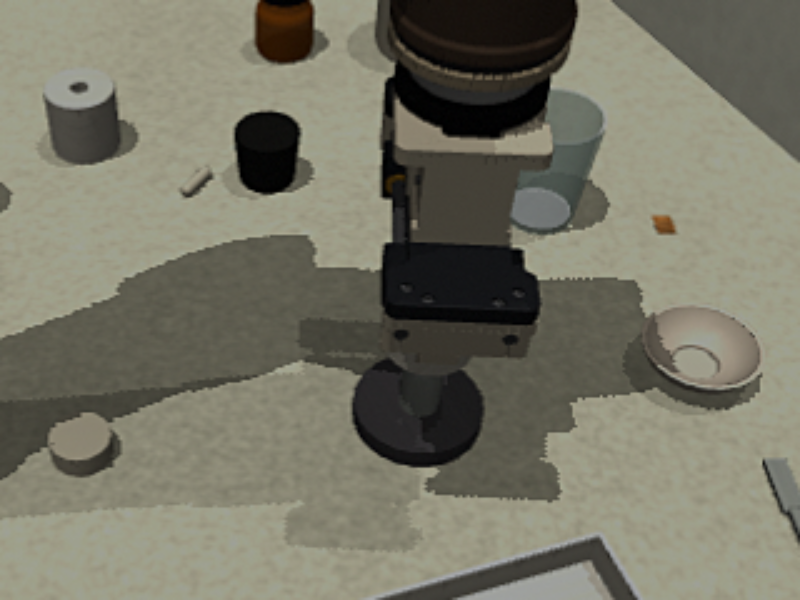

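```bash
cat > fit.py <<'E'
from h import *
from scipy.optimize import least_squares
im=get_image("side"); c=cloud(im); P=arm.observe()["position"]
lo=P[2]-.265+.071
m=(np.hypot(c[...,0]-P[0],c[...,1]-P[1])<.04)&(c[...,2]>lo)&(c[...,2]<lo+.016)
q=c[m]; 
f=lambda o:np.hypot(q[:,0]-o[0],q[:,1]-o[1])-.028
r=least_squares(f,P[:2]-[0,0],loss="soft_l1",f_scale=.001)
print(len(q),"sleeve",r.x.round(4),"rms",np.median(abs(f(r.x))).round(4),"zmin",q[:,2].min().round(4),"TCP",P.round(4))
m=(np.hypot(c[...,0]-.57,c[...,1]+.1165)<.02)&(c[...,2]>.02)&(c[...,2]<.045)
q=c[m]; f=lambda o:np.hypot(q[:,0]-o[0],q[:,1]-o[1])-.013
r=least_squares(f,[.57,-.1165],loss="soft_l1",f_scale=.001); print(len(q),"pin",r.x.round(4),np.median(abs(f(r.x))).round(4))
E
python3 fit.py
```

```text
151 sleeve [ 0.5711 -0.1152] rms 0.0005 zmin 0.0716 TCP [ 0.5705 -0.1164  0.2652]
168 pin [ 0.5709 -0.1144] 0.0004
```

Same-camera fits put the sleeve and pin axes within about 1 mm of each other. The clearance is 7 mm, so I'll lower it.

Request:
{"method": "arm_command", "body": {
  "motion": [
    [50,10,0,0,0,0,0],
    [50,10,0,0,0,0,0],
    [50,10,0,0,0,0,0],
    [50,10,0,0,0,0,0]
  ]
}}

```text
clock: 6.58
position: [0.5702, -0.1166, 0.2237]
ee_rot: [-0.859, 1.395, 0.86]
force: [0.2, -0.4, -0.9]
width: 0.607
```

Request:
{"method": "arm_command", "body": {
  "motion": [
    [50,6,0,0,0,0,0],
    [50,5,0,0,0,0,0],
    [50,2,0,0,0,0,0],
    [50,0,0,0,0,0,0],
    [50,0,0,0,0,0,0]
  ]
}}

```text
clock: 7.2
position: [0.5705, -0.1166, 0.212]
ee_rot: [-0.86, 1.394, 0.859]
force: [0.1, -0.2, -1.5]
width: 0.605
```

```bash
python3 look.py a3.png side
```

```text
[ 0.5705 -0.1166  0.212 ] [ 0.1 -0.2 -1.5] 0.6054115264160402
top [3.416e-01 2.062e-01 2.000e-04] 0.53
side [ 0.341   0.2045 -0.002 ] 0.86
side [ 0.5694 -0.1135  0.0174] 0.54
```

View pics/a3.png

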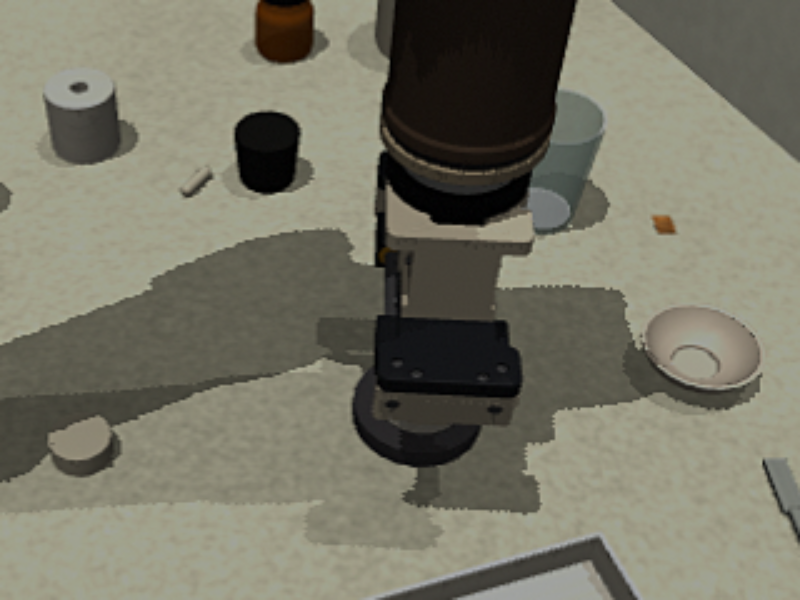

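Sleeve down over the pin at about (425,430), underside about 17 mm, no contact yet. I'll lower the last couple of mm until it touches.

Request:
{"method": "arm_command", "body": {
  "motion": [
    [50,1.5,0,0,0,0,0],
    [50,1,0,0,0,0,0],
    [50,0,0,0,0,0,0],
    [50,0,0,0,0,0,0]
  ]
}}

```text
clock: 7.9
position: [0.5704, -0.1167, 0.2102]
ee_rot: [-0.859, 1.394, 0.859]
force: [-3.5, 1.1, 9.9]
width: 0.606
```

Contact: 9.9 N upward with the underside at about 15 mm, so the sleeve is home. Hold, lift, then move over the tray.

Request:
{"method": "arm_command", "body": {
  "motion": [
    [50,0,0,0,0,0,0],
    [50,0,0,0,0,0,0],
    [50,-10,0,0,0,0,0],
    [50,-20,0,0,0,0,0],
    [50,-25,0,0,0,0,0]
  ]
}}

```text
clock: 8.52
position: [0.5702, -0.1166, 0.2647]
ee_rot: [-0.859, 1.395, 0.86]
force: [0.1, 0.5, -1.8]
width: 0.606
```

Request:
{"method": "arm_command", "body": {
  "motion": [
    [50,-25,0,0,0,0,0],
    [50,0,0,0,0,0,0],
    [50,0,0,0,0,0,0]
  ]
}}

```text
clock: 8.9
position: [0.5701, -0.1165, 0.2887]
ee_rot: [-0.859, 1.395, 0.86]
force: [0.0, -0.1, -1.8]
width: 0.606
```

Request:
{"method": "arm_command", "body": {
  "motion": [
    [50,0,-5.6,-43,0,0,0],
    [50,0,-5.6,-43,0,0,0],
    [50,0,-5.6,-43,0,0,0],
    [50,0,-5.6,-43,0,0,0],
    [50,0,-5.6,-43,0,0,0]
  ]
}}

```text
clock: 9.52
position: [0.4979, -0.3223, 0.2879]
ee_rot: [-0.858, 1.395, 0.861]
force: [0.1, 0.5, -0.8]
width: 0.606
```

Request:
{"method": "arm_command", "body": {
  "motion": [
    [50,15,0,0,0,0,0],
    [50,15,0,0,0,0,0],
    [50,15,0,0,0,0,0],
    [50,0,0,0,0,0,0],
    [50,0,0,0,0,0,0]
  ]
}}

```text
clock: 10.15
position: [0.4992, -0.3209, 0.2443]
ee_rot: [-0.86, 1.394, 0.86]
force: [-1.2, -0.1, -1.8]
width: 0.607
```

```bash
python3 look.py a4.png
```

```text
[ 0.4992 -0.3209  0.2443] [-1.2 -0.1 -1.8] 0.6065417533980908
top [0.3399 0.2054 0.0033] 0.93
top [ 0.498  -0.3204  0.052 ] 0.46
side [ 3.409e-01  2.087e-01 -3.000e-04] 0.84
```

View pics/a4.png

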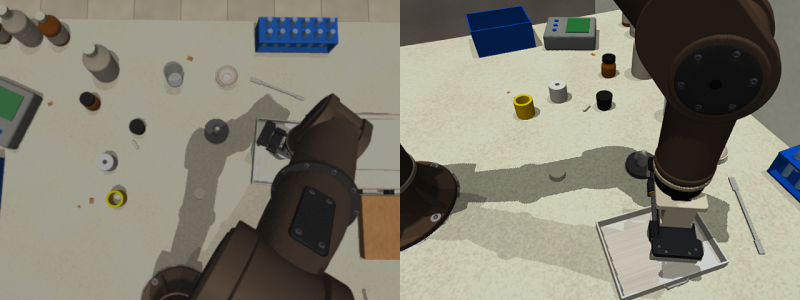

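The held sleeve is over the middle of the tray, with the gripper at (275,140) in the left view and (675,240) in the right. The other things are undisturbed. Lowering gently.

Request:
{"method": "arm_command", "body": {
  "motion": [
    [50,12,0,0,0,0,0],
    [50,12,0,0,0,0,0],
    [50,10,0,0,0,0,0],
    [50,6,0,0,0,0,0],
    [50,3,0,0,0,0,0]
  ]
}}

```text
clock: 10.98
position: [0.4987, -0.3213, 0.2007]
ee_rot: [-0.859, 1.395, 0.86]
force: [-0.2, -0.3, -1.5]
width: 0.607
```

Request:
{"method": "arm_command", "body": {
  "motion": [
    [50,1,0,0,0,0,0],
    [50,1,0,0,0,0,0],
    [50,0,0,0,0,0,0],
    [50,0,0,0,0,0,0]
  ]
}}

```text
clock: 11.48
position: [0.4989, -0.3213, 0.1994]
ee_rot: [-0.86, 1.394, 0.859]
force: [0.3, 0.1, -1.0]
width: 0.606
```

Request:
{"method": "arm_command", "body": {
  "motion": [
    [50,1,0,0,0,0,0],
    [50,0.5,0,0,0,0,0],
    [50,0,0,0,0,0,0]
  ]
}}

```text
clock: 11.85
position: [0.4988, -0.3214, 0.1982]
ee_rot: [-0.86, 1.394, 0.859]
force: [-1.9, 1.0, 4.9]
width: 0.607
```

Touching the floor with 4.9 N. Release gradually, then withdraw straight up.

Request:
{"method": "arm_command", "body": {
  "motion": [
    [62,0,0,0,0,0,0],
    [70,0,0,0,0,0,0],
    [76,0,0,0,0,0,0],
    [76,0,0,0,0,0,0],
    [76,0,0,0,0,0,0]
  ]
}}

```text
clock: 12.48
position: [0.4988, -0.3213, 0.1977]
ee_rot: [-0.86, 1.394, 0.86]
force: [-0.2, 0.1, 0.2]
width: 0.827
```

Request:
{"method": "arm_command", "body": {
  "motion": [
    [76,-10,0,0,0,0,0],
    [76,-30,0,0,0,0,0],
    [76,-40,0,0,0,0,0],
    [76,-40,0,0,0,0,0],
    [76,-20,0,0,0,0,0]
  ]
}}

```text
clock: 13.1
position: [0.499, -0.3217, 0.3409]
ee_rot: [-0.862, 1.392, 0.857]
force: [0.2, 0.2, -0.6]
width: 0.828
```

Request:
{"method": "arm_command", "body": {
  "motion": [
    [76,0,30,40,0,0,0],
    [76,0,30,40,0,0,0],
    [76,0,30,40,0,0,0],
    [76,0,0,0,0,0,0],
    [76,0,0,0,0,0,0]
  ]
}}

```text
clock: 13.72
position: [0.4724, -0.1741, 0.3384]
ee_rot: [-0.861, 1.394, 0.859]
force: [0.2, -0.1, 0.4]
width: 0.827
```

```bash
python3 look.py a5.png; python3 - <<'E'
from h import *
for cam in("top","side"):
  c=cloud(get_image(cam))
  for n,p,l in(("wide",(.4985,-.3215),.045),("tight",(.4567,.2417),.045)):
    q=c[(np.hypot(c[...,0]-p[0],c[...,1]-p[1])<.04)&(c[...,2]>l)&(c[...,2]<.08)]
    if len(q): o,r=cv2.minEnclosingCircle(q[:,:2].astype(np.float32)); print(cam,n,len(q),np.round(o,4),round(r,4),"ztop",np.median(q[:,2]).round(4))
E
```

```text
[ 0.4724 -0.1741  0.3384] [ 0.2 -0.1  0.4] 0.8272604125036849
top [0.338  0.2066 0.0019] 0.63
side [0.3415 0.2066 0.0007] 0.79
side [ 0.4983 -0.3199  0.0048] 0.75
top tight 591 [0.4574 0.2423] 0.0286 ztop 0.0546
side wide 1091 [ 0.4982 -0.3204] 0.0286 ztop 0.0572
side tight 482 [0.4558 0.2447] 0.0299 ztop 0.0548
```

View pics/a5.png

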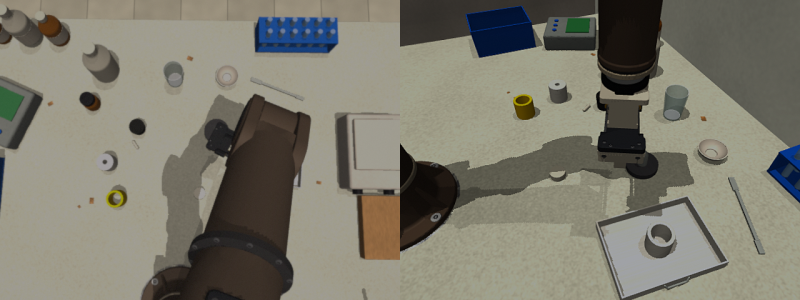

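The sleeve stands upright mid-tray at (660,240) in the right view, its top at about 57 mm. The narrow sleeve is unmoved at (557,92), and the gripper is clear.

```bash
python3 -c "
from cell import arm
print(arm.sign_off())"
```

```text
the job is handed in; nothing more can be done
None
```

The wide-bore sleeve went fully home on the gauge pin and now stands upright in the middle of the tray. I handed the job in at about 14 s of robot time; no verdict is reported.

- **On the pin:** I gripped the grey wide-bore sleeve, not the yellow look-alike. Its bore and the pin were aligned within about 1 mm. I lowered it until it touched the base with 9.9 N, underside about 15 mm above the bench, and held it there about 0.5 s.
- **In the tray:** I set it down at 4.9 N contact, opened the fingers slowly and withdrew straight up.
- **Last checks:** The side camera puts the sleeve upright at (0.498, -0.320), about 2 mm from the tray centre. Its top is at about 57 mm, as expected for standing on the floor. The narrow-bore sleeve is within about 1 mm of where it started, and the gripper is clear with no contact force.
- **Not confirmed:** The top camera's view of the sleeve was blocked by the arm, so its final position rests on the side camera alone. No check disagreed.

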